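# Lock the small cutting board in its rocker catch

### The job

Get the small pale striped board ready for cutting: tip the rocker catch on the board stop open by pressing its black rear pad until it snaps over, slide the board along the worktop under the raised foot until its long side lies flush against the wooden fence, then press the red front pad until the catch snaps over and its rubber foot clamps the board. Leave the board flat and tight against the fence, and do not shove or knock over the jar or the tin.

Things in the scene. Friction and masses are not known exactly. Their poses are not given: they have to be found in the camera images.
- board_stop: Fixed stop: wooden fence 240 (x) x 30 (y) x 34 mm high on the front of a steel base plate 170 x 105 x 8 mm; two steel cheeks 74 mm high at mid fence carry the catch's pivot (along x, at y 18, z 62 mm). Origin: on the worktop, middle of the fence's front face, which is the plane y = 0. x runs along the fence, y back through it: the board comes from the -y side, moving along +y.
- catch (a joint): Angle (rad) of the rocker catch, a 156 mm seesaw bar. 0: level, dead centre. +: red front pad and foot down; -: black rear pad down, foot up. Stops at +-0.28. An over-centre spring (at most 0.44 N m, 7 N on a pad) snaps it on past 0 and it stays. Starts shut, near +0.28: foot 16 mm above the worktop, barring the board; 46 mm when open. On the board it reads about +0.14.
- red_pad (a point): Centre of the top face of the red front pad, 46 (x) x 44 (y) mm, 60 mm from the pivot on the -y side, above the board's end; 83 mm high when level, about 16 mm up or down from that at the stops. The black rubber foot (22 mm across) hangs below it. Moves with the catch.
- black_pad (a point): Centre of the top face of the black rear pad, 46 x 44 mm, 60 mm from the pivot on the +y side; 83 mm high when level, about 16 mm up or down from that at the stops. Moves with the catch.
- board: Loose small cutting board of pale wood with two dark stripes, 240 (x) x 170 (y) x 22 mm high, 0.4 to 0.8 kg, flat on the worktop. Origin: centre of its underside; its long +y side faces the fence. It starts with that side's middle 7 to 13 cm short of the fence, turned up to 0.2 rad from square to it. (The larger brown board with lemon and tomato is a fixed bystander.)
- board_corner_near (a point): Point on the board's leading (+y) long side face, 100 mm to the -x side of its middle, half way up the face.
- board_corner_far (a point): Point on the board's leading (+y) long side face, 100 mm to the +x side of its middle, half way up the face.
- jar: Small glass jar with a white and red lid, 68 mm across, 84 mm high, loose bystander. Origin: centre of its underside.
- tin: Green food tin, 57 mm across, 72 mm high, loose bystander. Origin: centre of its underside.
Not all that is in view belongs to the job. Of the things that look like the board_stop, the larger one is meant.

How it is judged:
By the outcome, as a careful person would: the job done as asked, in the order asked, and still so for the second after the job is handed in, with the robot touching nothing.
It also fails if it takes over 54 s, if anything falls off the work surface, if the arm or the gripper's body presses on something with over 40 N, if the wrist force passes 120 N, or if a joint passes its speed limit or range.

### The arm

A 6-joint arm with a two-finger parallel gripper is mounted at the origin on a cart in front of the work surface, level with it; the furniture and walls round the work are solid. World frame = base frame: x ahead of the robot, y to its left, z up, the work surface at z = 0. Lengths are in mm, angles in degrees, forces in N, time in s.
With the tool pointing down it reaches from about 350 to 925 mm from the base axis. Payload 6.4 kg.
Tool frame: the origin (TCP) lies between the finger pads; the fingertips stand 11 mm ahead of it and the grasp point (between the pads) lies 8 mm behind it; z points along the fingers, y is the line along which they close (so a half turn about z gives the same grasp; the last joint's range is limited). The gripper opens to 85 mm and grips with 20 to 120 N. Pads are 22 mm wide; open, the fingers measure 114 mm over their backs; the gripper's body (76 mm by 85 mm) begins 54 mm behind the grasp point. The pads swing forward as they close: fully open they stand 13 mm farther back than shut.
Start: joints at [-83.543, 14.043, 89.255, -0, 76.702, -9.975], TCP at [183.879, -623.46, 242.29] pointing down, gripper open.
Joint ranges: [-179.41, 179.41], [-58.25, 129.5], [7.25, 145.43], [-54.29, 234.29], [11.92, 165.04], [-157.13, 157.13]. Speed limits (degrees/s): [147.25, 147.25, 180, 180, 180, 180].

### API

Orientations are given as a 3x3 rotation matrix whose columns are the frame's x, y, z axes.
In Python, from cell import r gives the robot as it stands. Calls block until the motion is done:
- r.goto(position, orientation): joint-space move of the TCP to a pose.
- r.line_to(position, rot=None, v=150): straight line of the TCP; rot=None keeps the orientation; v is the mean speed in mm/s.
- r.set_joints(angles): joint-space move.
- r.command_gripper(opening, strength=None): finger opening in mm; strength is the grip in N (None keeps the last); returns when the fingers have stopped.
- r.dwell(seconds).
- r.ik(position, orientation): joint angles nearest the present ones, or None.
- r.get_image(name): name is "scene" or "top" or "wrist"; returns (picture, depth): 384x512x3 uint8, red, green, blue; 384x512 float32, mm along the optical axis (not along the pixel's ray), 0 where there is no reading.
- r.get_calibration(name): a dict with "camera_matrix" (3x3 intrinsics, pixels), "extrinsics" (4x4, takes a point from camera to world coordinates); the wrist camera has in their place "tool_from_camera" (4x4, takes a point from camera to tool coordinates, whose origin is the TCP and whose axes are the flange's). Camera axes: x right, y down, z forward; pixel columns grow to the right and rows downward; lengths in mm; the calibration is good to about 2 mm. A picture is of the moment at which its call begins: read the wrist's pose just before it. get_calibration takes no time and is no camera call.
A pose or a line that the arm cannot do raises r.MotionError and nothing moves.
- r.finish_job(): hands the job in; it is judged then, once.
Trained networks look in the newest picture that a camera, given by its name, has taken for a name from the list of things; names that differ only in an ending like _2 or _b are one class to them, and where a whole thing is asked for, a point or a joint stands for the part that bears it (a point fixed in the world has none). Each returns a list of dicts, best first, with "conf" (0 to 1); they miss things now and then, are a little off and sometimes report something else, mostly with a low value. They report only what shows in the picture. A call takes as long as a camera call. They do not tell look-alikes from the thing itself.
- r.look_for(camera, query): "position" ([column, row] in pixels, amid what is visible of it).
- r.masks_of(camera, query): "region" (384x512 bool, what is visible of it) and "position" ([column, row] in pixels, amid what is visible of it).
Readings, each from a call of its own:
- r.get_time_s(): time.
- r.get_qpos(): joint angles.
- r.get_dq(): joint speeds.
- r.get_tau(): joint torques, N m.
- r.get_tcp_pos(): TCP position.
- r.get_tool_rot(): TCP orientation.
- r.get_force(): force on the tool from outside, world axes, zero at the start.
- r.get_ft_torque(): the same for the moment, N m.
- r.get_opening(): finger opening in mm.
- r.get_grasp_force(): force on a finger pad.
Only numpy, scipy, OpenCV 4.12 (cv2) and the standard library are available. Lean on these libraries where they do the work, as an engineer would, in place of code of your own. Each camera call takes 0.05 s, during which the arm holds its last target. There are 200 camera calls.

## Working session

There is one attempt and no reset: what is moved stays moved. The work goes in short steps, each a Python script; the robot and the scene stay as the last script left them, time stands still between calls to the robot, and variables do not carry over. Pictures are saved under pics/ and viewed, at most 10 in all, crops included, and the job is handed in when it is done.

```bash
ls; mkdir -p pics; cat > h.py <<'E'
import numpy as np, cv2
from cell import r
def cloud(cam):
    im,d=r.get_image(cam); c=r.get_calibration(cam); K=np.array(c["camera_matrix"]); T=np.array(c["extrinsics"])
    v,u=np.mgrid[:384,:512]
    P=np.stack([(u-K[0,2])/K[0,0]*d,(v-K[1,2])/K[1,1]*d,d],-1)@T[:3,:3].T+T[:3,3]
    P[d<=0]=np.nan
    return im,P
def save(n,im,s=1):
    cv2.imwrite(f"pics/{n}.png",cv2.resize(im[...,::-1],None,fx=s,fy=s,interpolation=cv2.INTER_CUBIC))
E
python3 - <<'E'
from h import *
out=[]
for cam in("top","scene"):
    im,P=cloud(cam); out.append(im); np.save(f"P_{cam}.npy",P); np.save(f"I_{cam}.npy",im)
    for q in("board_stop","red_pad","black_pad","board","jar","tin","board_corner_near","board_corner_far"):
        for o in r.look_for(cam,q)[:3]:
            c,w=map(int,np.round(o["position"])); print(cam,q,round(o["conf"],2),(c,w),P[w,c].round(0))
for n,i in zip(("top","scene"),out): save(n,i,1.5)
E
```

```text
pics
top board_stop 0.76 (339, 150) [ 599. -280.   53.]
top board_stop 0.6 (228, 194) [523. 150.  84.]
top red_pad 0.77 (238, 194) [518. 116.  75.]
top red_pad 0.64 (346, 150) [ 593. -305.   53.]
top black_pad 0.89 (240, 190) [531. 106.  73.]
top black_pad 0.6 (346, 151) [ 592. -306.   45.]
top black_pad 0.45 (293, 194) [487. -76.  23.]
top board 0.75 (293, 196) [482. -76.  16.]
top jar 0.92 (160, 204) [547. 383.  80.]
top tin 0.88 (171, 246) [396. 374.  73.]
top board_corner_near 0.96 (294, 192) [496. -84.  14.]
top board_corner_far 0.69 (292, 189) [506. -78.  23.]
scene board_stop 0.69 (292, 160) [ 608. -298.   15.]
scene board_stop 0.56 (222, 220) [529. 134.  12.]
scene red_pad 0.71 (227, 200) [523. 115.  74.]
scene black_pad 0.88 (224, 198) [537. 113.  74.]
scene black_pad 0.58 (298, 150) [ 594. -313.   53.]
scene board 0.57 (280, 194) [481. -73.  24.]
scene jar 0.95 (141, 244) [530. 404.  80.]
scene tin 0.66 (186, 271) [394. 380.  56.]
scene board_corner_near 0.83 (281, 195) [476. -71.  23.]
scene board_corner_near 0.59 (187, 269) [392. 379.  62.]
scene board_corner_near 0.17 (221, 199) [536. 126.  77.]
scene board_corner_far 0.68 (281, 195) [476. -71.  23.]
```

View pics/top.png

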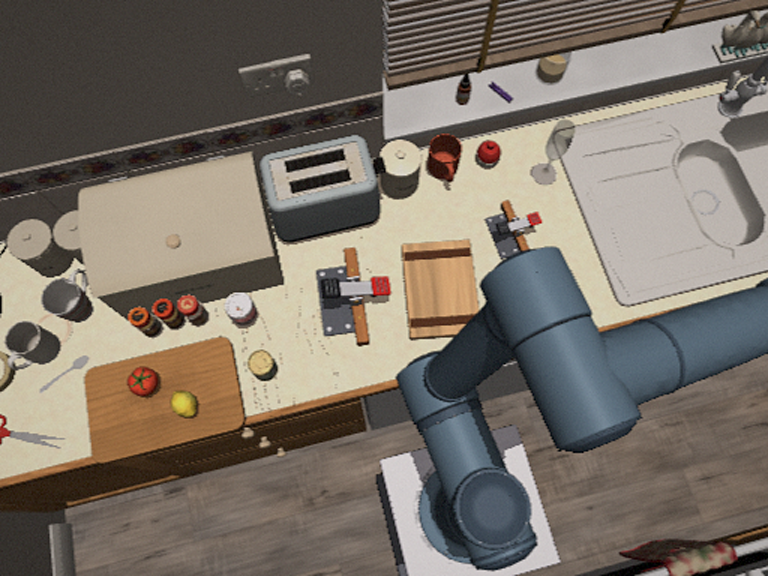

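View pics/scene.png

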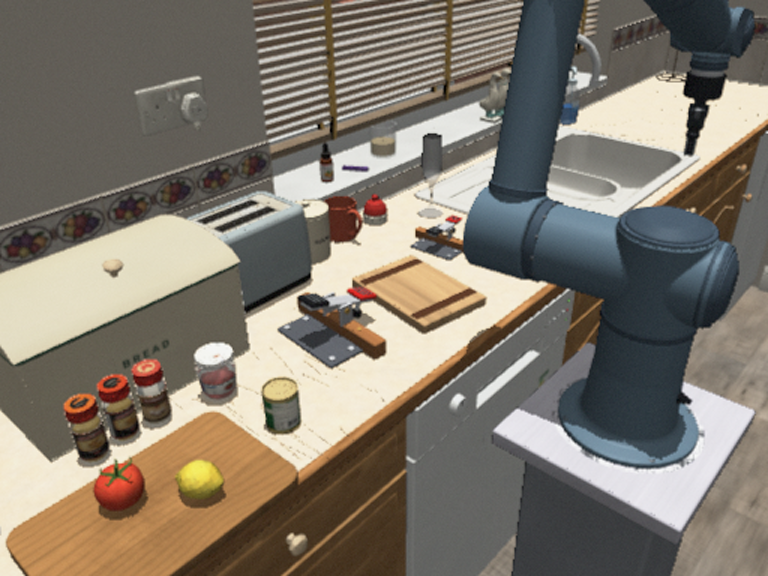

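Two candidates for the stop in the top picture: (228,194), with a fence about 100 px long, and (339,150), clearly smaller. The board lies between them. The larger one, at (228,194), fits the description. Next I fit the fence, board and pads from depth and confirm in a crop.

```bash
python3 - <<'E'
from h import *
for cam in("top","scene"):
    P=np.load(f"P_{cam}.npy"); I=np.load(f"I_{cam}.npy"); hsv=cv2.cvtColor(I,cv2.COLOR_RGB2HSV)
    x,y,z=P[...,0],P[...,1],P[...,2]
    t=(x>350)&(x<700)&(y>-250)&(y<300)&(abs(z)<8); print(cam,"table z",np.nanmedian(z[t]))
    def rect(m,n):
        m=cv2.morphologyEx(m.astype(np.uint8),cv2.MORPH_OPEN,np.ones((3,3)))
        k,l,s,_=cv2.connectedComponentsWithStats(m); m=l==1+np.argmax(s[1:,4])
        q=P[m]; R=cv2.minAreaRect(q[:,:2].astype(np.float32)); print(n,m.sum(),np.round(R[0],1),np.round(R[1],1),round(R[2],2),"z",np.median(q[:,2]).round(1)); print(cv2.boxPoints(R).round(0).tolist())
    rect((y<30)&(y>-200)&(x>300)&(x<680)&(z>14)&(z<30),"board")
    rect((y<200)&(y>60)&(x>330)&(x<700)&(z>26)&(z<40)&(hsv[...,1]>90),"fence")
    rect((y<250)&(y>20)&(x>400)&(x<650)&(z>50)&(hsv[...,1]>150)&((hsv[...,0]<8)|(hsv[...,0]>172)),"red")
    rect((y<250)&(y>20)&(x>400)&(x<650)&(z>60)&(hsv[...,2]<70),"black")
    rect((y<250)&(y>60)&(x>350)&(x<700)&(z>4)&(z<13),"plate")
I=np.load("I_top.npy"); save("crop",I[130:250,190:370],4)
E
```

```text
top table z -0.46690229246257786
board 2777 [498.5 -83.5] [170.7 241.4] 79.97 z 21.3
[[365.0, -147.0], [603.0, -189.0], [632.0, -21.0], [394.0, 22.0]]
fence 190 [454.7 126.1] [26.7 91.7] 84.34 z 33.3
[[408.0, 117.0], [499.0, 108.0], [502.0, 135.0], [410.0, 144.0]]
red 18 [526.5  75.3] [ 7.1 18.5] 75.89 z 68.7
[[517.0, 74.0], [535.0, 70.0], [536.0, 76.0], [518.0, 81.0]]
black 43 [542.1 167.2] [23.9 24.3] 80.41 z 96.6
[[528.0, 157.0], [552.0, 153.0], [556.0, 177.0], [532.0, 181.0]]
plate 159 [492.  180.1] [52.1 83.8] 80.92 z 7.5
[[446.0, 161.0], [529.0, 148.0], [537.0, 199.0], [455.0, 212.0]]
scene table z 1.1070354221948264
board 2240 [497.5 -83.3] [173.6 244.4] 79.71 z 23.0
[[362.0, -147.0], [602.0, -191.0], [633.0, -20.0], [393.0, 24.0]]
fence 251 [455.  125.4] [31.3 94.1] 84.79 z 34.3
[[407.0, 114.0], [500.0, 106.0], [503.0, 137.0], [410.0, 145.0]]
red 64 [514.3  68.7] [51. 32.] 28.23 z 68.4
[[484.0, 71.0], [499.0, 43.0], [544.0, 67.0], [529.0, 95.0]]
black 93 [527.4 183.1] [53.1 32.5] 29.21 z 100.9
[[496.0, 184.0], [512.0, 156.0], [559.0, 182.0], [543.0, 210.0]]
plate 964 [530.7 168.3] [ 81.1 174.4] 83.92 z 8.7
[[440.0, 137.0], [613.0, 119.0], [622.0, 199.0], [448.0, 218.0]]
```

View pics/crop.png

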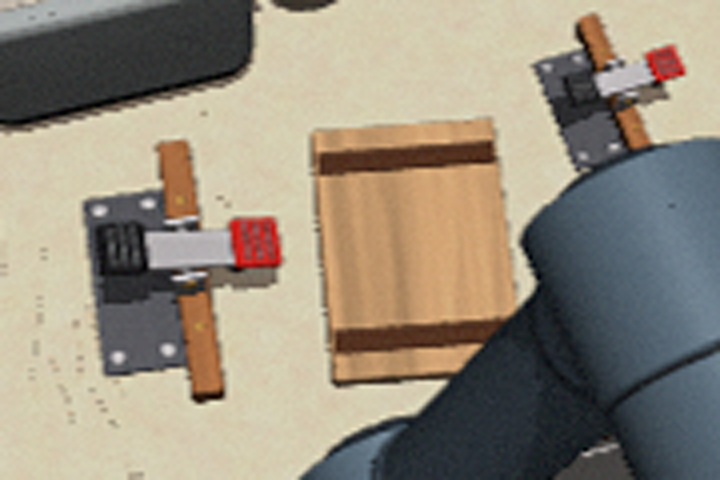

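The crop confirms it: the larger stop (crop 190,250) has its red pad low and its black pad raised, so it is shut. The second stop, upper right, is smaller. Next I fit the stop frame and hover over the black pad.

```bash
cat >> h.py <<'E'
def fence(cams=("top","scene")):
    out=[]
    for cam in cams:
        P=np.load(f"P_{cam}.npy"); hsv=cv2.cvtColor(np.load(f"I_{cam}.npy"),cv2.COLOR_RGB2HSV)
        x,y,z=P[...,0],P[...,1],P[...,2]
        m=(y<200)&(y>60)&(x>330)&(x<700)&(z>28)&(z<39)&(hsv[...,1]>110)&(hsv[...,0]<20)&(hsv[...,0]>7)
        m&=abs(y-(126-(x-455)*np.tan(np.radians(5.5))))<25
        R=cv2.minAreaRect(P[m][:,:2].astype(np.float32)); out.append((cam,m.sum(),R)); 
    return out
E
python3 - <<'E'
from h import *
for c,n,R in fence(): print(c,n,np.round(R[0],1),np.round(R[1],1),round(R[2],2))
for cam in("top","scene"):
    P=np.load(f"P_{cam}.npy"); 
    b=P[(P[...,2]>30)&(P[...,0]>300)&(P[...,0]<800)&(P[...,1]>-100)&(P[...,1]<330)]
    h,xe,ye=np.histogram2d(b[:,0],b[:,1],[np.arange(300,801,50),np.arange(-100,331,50)]) if 0 else (0,0,0)
    m=(b[:,0]>600); print(cam,"tall stuff x>600: min x",b[m&(b[:,2]>100)][:,0].min() if (m&(b[:,2]>100)).any() else None)
E
```

```text
top 298 [528.  118.7] [ 26.6 239. ] 84.12
scene 309 [525.7 120.3] [ 33.  235.7] 85.42
top tall stuff x>600: min x 600.0227382209345
scene tall stuff x>600: min x 600.0413998624606
```

```bash
cat >> h.py <<'E'
A=np.radians(-5.4); XS=np.array([np.cos(A),np.sin(A),0]); YS=np.array([-np.sin(A),np.cos(A),0]); O=np.array([525.6,104.6,0])
def S(x,y,z): return O+x*XS+y*YS+np.array([0,0,z])
def down(s=1):  # tool y along +-stop x, z down
    y=s*XS; z=np.array([0,0,-1.]); return np.stack([np.cross(y,z),y,z],1)
E
python3 - <<'E'
from h import *
P=np.load("P_top.npy"); b=P[(P[...,2]>100)&(P[...,0]>450)&(P[...,0]<680)&(P[...,1]>60)&(P[...,1]<280)]
print("tall near pad:",len(b), b.min(0).round() if len(b) else "")
print(r.get_tool_rot())
for s in(1,-1):
    for p in (S(0,78,180),S(0,-185,20),S(0,-300,20),S(0,-42,150)):
        print(s,p.round(), np.round(r.ik(p,down(s)),0) if r.ik(p,down(s)) is not None else None)
E
```

```text
tall near pad: 150 [513. 161. 100.]
[[ 9.59148797e-01  2.82902079e-01 -3.26493311e-06]
 [ 2.82902078e-01 -9.59148796e-01 -4.51675654e-05]
 [-1.59095548e-05  4.23987596e-05 -9.99999999e-01]]
1 [533. 182. 180.] [  7.   6. 105.  -0.  69.  13.]
1 [508. -80.  20.] [-22.  15. 115.  -0.  50. -16.]
1 [ 497. -194.   20.] [-33.  17. 112.  -0.  51. -28.]
1 [522.  63. 150.] [ -6.   3. 111.  -0.  65.  -0.]
-1 [533. 182. 180.] None
-1 [508. -80.  20.] None
-1 [ 497. -194.   20.] [-33.  17. 112.  -0.  51. 152.]
-1 [522.  63. 150.] None
```

```bash
cat >> h.py <<'E'
def press(y,z0,z1,step,fmax,v=60):
    """step the shut fingertips down at stop (0,y); z are TCP heights; returns log"""
    log=[]
    for z in np.arange(z0,z1-.1,-step):
        r.line_to(S(0,y,z),v=v); f=r.get_force()[2]; log.append((round(z),round(float(f),1)))
        if f>fmax: break
    return log
E
python3 - <<'E'
from h import *
r.command_gripper(0)
r.goto(S(0,80,190),down()); r.line_to(S(0,80,118))
print(press(80,114,82,4,30)); print(r.get_time_s(), r.get_tcp_pos(), r.get_opening())
r.line_to(S(0,80,150)); print(r.get_force(),r.get_time_s())
im,P=cloud("scene"); save("s2",im[120:280,140:360],3.5)
E
```

```text
[(114, -0.3), (110, 5.3), (106, 5.6), (102, 4.9), (98, 2.3), (94, -0.9), (90, -0.9), (86, -0.2), (82, 0.2)]
7.6417 [532.86197728 184.21426046  81.62465802] 0.2291972143969114
[-0.86410289  0.27236944 -0.1840384 ] 8.2417
```

View pics/s2.png

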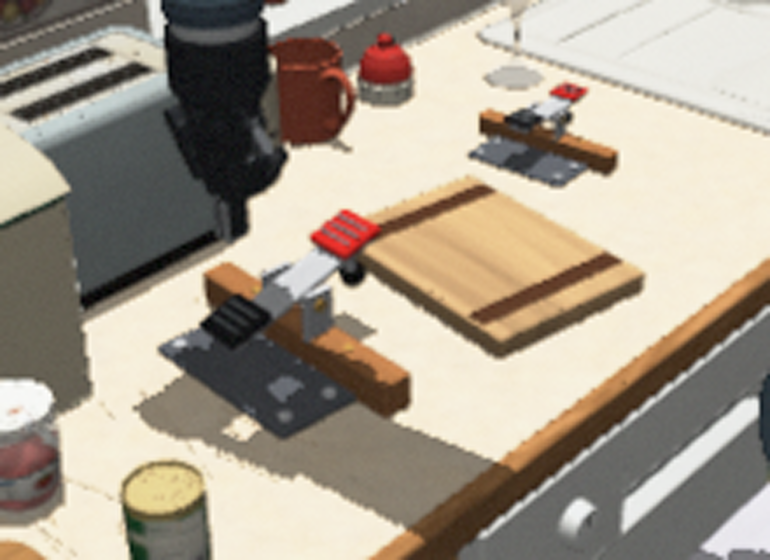

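The catch has snapped open: the red pad is up at crop (345,232), and the foot hangs clear of the board. Now I push with the open gripper square to the fence, so the two fingers straighten the board.

```bash
python3 - <<'E'
from h import *
r.line_to(S(0,80,200)); r.command_gripper(85)
r.goto(S(-10,-312,110),down()); r.line_to(S(-10,-312,20))
f0=r.get_force(); 
for z in range(16,1,-2):
    r.line_to(S(-10,-312,z),v=40); f=r.get_force()
    if f[2]-f0[2]>2.5: break
print("floor",z,f.round(1),r.get_opening()); zt=z+4
r.line_to(S(-10,-312,zt)); f0=r.get_force()
r.line_to(S(-10,-192,zt),v=50); print("mid",((r.get_force()-f0)@YS).round(1),r.get_time_s())
log=[]
for y in np.arange(-190,-170,1.5):
    r.line_to(S(-10,y,zt),v=25); fy=-((r.get_force()-f0)@YS); log.append((y,round(float(fy),1)))
    if fy>18: break
print(log,r.get_time_s(),r.get_ft_torque().round(2))
for cam in("top","scene"):
    im,P=cloud(cam); np.save(f"P_{cam}.npy",P); np.save(f"I_{cam}.npy",im)
    if cam=="scene": save("s3",im[120:280,140:360],3.5)
E
```

```text
floor 2 [ 1.3  0.2 -0.7] 84.7963014561591
mid -3.8 16.6
[(np.float64(-190.0), 2.7), (np.float64(-188.5), 2.9), (np.float64(-187.0), 3.2), (np.float64(-185.5), 2.2), (np.float64(-184.0), 3.7), (np.float64(-182.5), 3.7), (np.float64(-181.0), 2.0), (np.float64(-179.5), 9.5), (np.float64(-178.0), 16.5), (np.float64(-176.5), 22.6)] 19.1 [-3.46  1.07 -0.81]
```

View pics/s3.png

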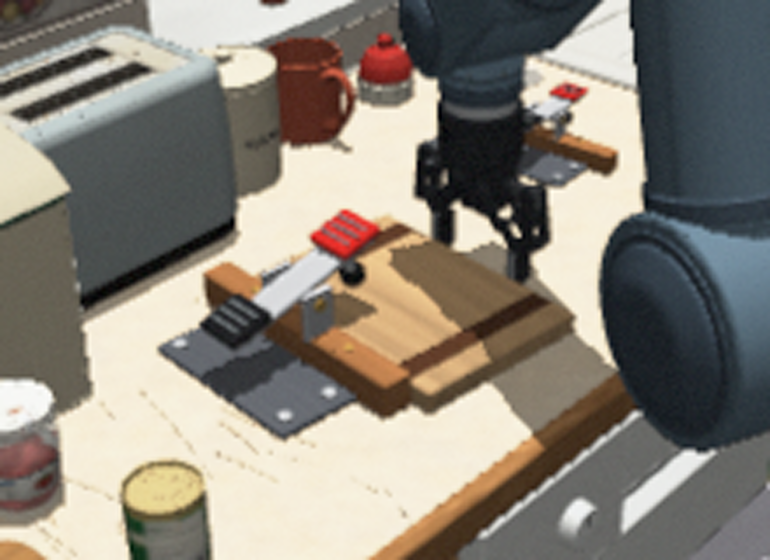

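The board's leading side is at the fence at crop (330,330). The moment shows one finger carrying most of the load, so I follow with a single push at mid-length to let the fence square it.

```bash
python3 - <<'E'
from h import *
r.line_to(S(-10,-200,6),v=80); r.line_to(S(-10,-200,30)); r.command_gripper(0); r.line_to(S(-10,-200,18),v=60)
f0=r.get_force(); r.line_to(S(-10,-184,18),v=40); log=[]
for y in np.arange(-182,-165,2):
    r.line_to(S(-10,y,18),v=25); fy=-((r.get_force()-f0)@YS); log.append((float(y),round(float(fy),1)))
    if fy>22: break
print(log,r.get_ft_torque().round(2))
r.line_to(S(-10,-215,18),v=80); r.line_to(S(-10,-260,150),v=250); print(r.get_time_s(),r.get_force())
for cam in("top","scene"):
    im,P=cloud(cam); np.save(f"P_{cam}.npy",P); np.save(f"I_{cam}.npy",im)
    D=P-O; x,y,z=D@XS,D@YS,P[...,2]
    for n,lo,hi,ya,yb in(("board",15,28,-220,-3),("fence",29,39,-12,42)):
        m=(z>lo)&(z<hi)&(y>ya)&(y<yb)&(abs(x)<160)
        if n=="fence": m&=abs(x)>30
        # front edge: per-x-bin max y for board / min y for fence
        for a in range(-130,121,30):
            b=m&(x>=a)&(x<a+30)
            if b.sum()>5: print(cam,n,a,(np.nanpercentile(y[b],98) if n=="board" else np.nanpercentile(y[b],2)).round(1),end="; ")
        print(x[m].min().round(),x[m].max().round())
    save("m_"+cam,im[130:250,180:330] if cam=="top" else im[170:260,180:320],5)
E
```

```text
[(-182.0, 0.3), (-180.0, 1.7), (-178.0, 12.1), (-176.0, 21.0), (-174.0, 30.3)] [-4.81  1.28  0.03]
24.2417 [-0.15346449  0.80282651 -0.12307649]
top board -130 -5.7; top board -100 -6.6; top board -70 -6.6; top board -40 -6.4; top board -10 -11.3; top board 20 -11.2; top board 50 -6.3; top board 80 -6.9; -139.0 103.0
top fence -130 0.3; top fence -100 -0.8; top fence -70 -0.1; top fence -40 -0.1; top fence 20 -1.7; top fence 50 -1.5; top fence 80 -1.8; top fence 110 -1.5; -133.0 122.0
scene board -130 -6.8; scene board -100 -14.3; scene board -70 -15.9; scene board -40 -15.8; scene board -10 -26.9; scene board 20 -45.0; scene board 50 -99.5; scene board 80 -15.3; -140.0 105.0
scene fence -130 0.9; scene fence -100 0.2; scene fence -70 -1.0; scene fence -40 -1.0; scene fence 50 -0.3; scene fence 80 -1.0; scene fence 110 -1.6; -121.0 122.0
```

View pics/m_top.png

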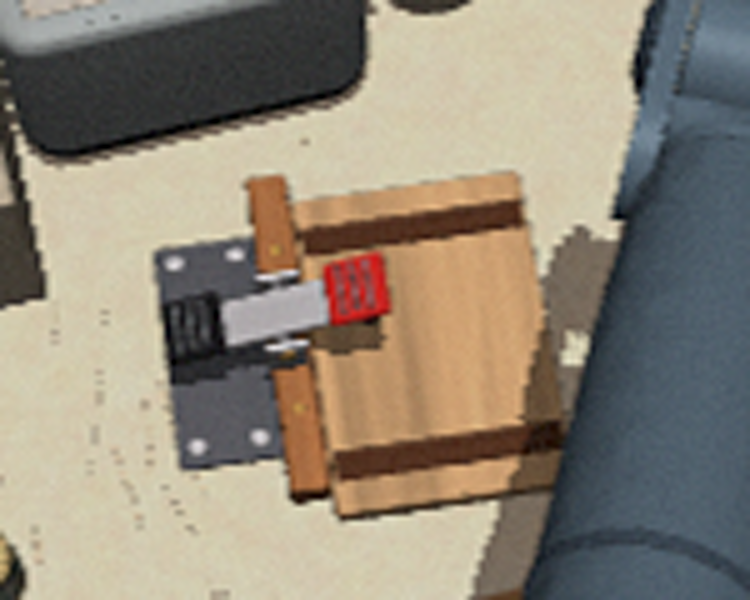

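View pics/m_scene.png

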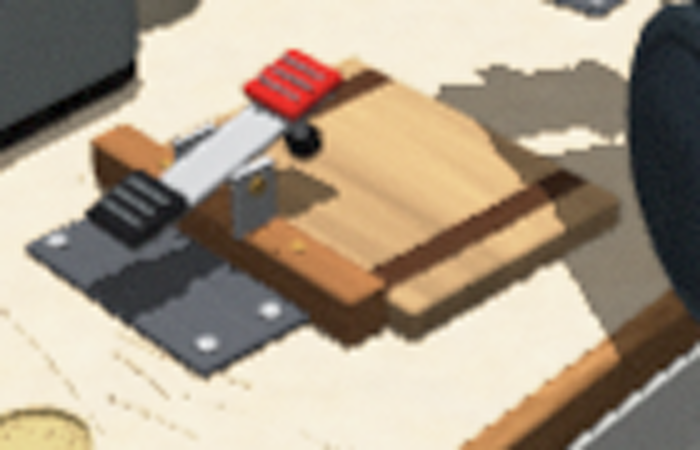

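The board's edge stays parallel and close to the fence along its whole length. The top view shows a uniform offset of about 5 mm, which fits edge-pixel bias, and the centre push met stiff resistance with almost no twist. Next, press the red pad.

```bash
python3 - <<'E'
from h import *
r.goto(S(0,-42,180),down()); r.line_to(S(0,-42,116))
print(press(-42,113,82,3,15,50),r.get_time_s(),r.get_tcp_pos()[2])
r.line_to(S(0,-42,170)); r.line_to(S(0,-250,200),v=250); print(r.get_force().round(1),r.get_time_s())
im,P=cloud("top"); D=P-O; x,y,z=D@XS,D@YS,P[...,2]
for a in range(-130,121,30):
    b=(z>15)&(z<28)&(y>-220)&(y<-3)&(x>=a)&(x<a+30)
    if b.sum()>5: print(a,np.nanpercentile(y[b],98).round(1),end="; ")
hs=cv2.cvtColor(im,cv2.COLOR_RGB2HSV); m=(abs(x)<40)&(y<0)&(y>-90)&(z>50)&(hs[...,1]>150); print("red z",np.median(z[m]),m.sum())
a=im[130:250,180:330]; im2,_=cloud("scene"); b=im2[150:270,180:330]; save("end",np.hstack([a,b]),2.6)
for q in("jar","tin"): print(q,[(np.round(o["position"]),round(o["conf"],2)) for o in r.look_for("top",q)[:1]])
E
```

```text
[(113, 5.0), (110, 6.2), (107, 6.3), (104, 5.0), (101, 4.4), (98, 1.3), (95, -0.7), (92, -0.2), (89, 0.9), (86, 6.4), (83, 24.5)] 28.55 86.4574214190947
[0.6 0.6 0.7] 30.275
-130 -6.0; -100 -7.2; -70 -6.2; -40 -6.4; -10 -9.5; 20 -9.7; 50 -7.0; 80 -5.6; red z 74.05098498207394 113
jar [(array([161., 205.]), 0.88)]
tin [(array([171., 246.]), 0.58)]
```

View pics/end.png

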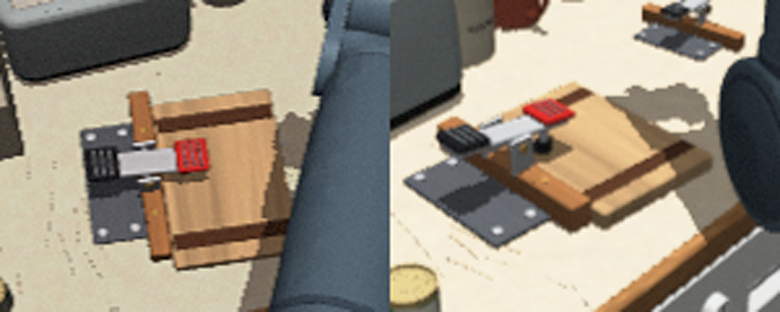

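The catch is shut on the board: the red pad is at 74 mm, matching about +0.14 rad. The board's edge is unchanged, and the jar and tin are where they started.

```bash
python3 -c "
from cell import r
print(r.finish_job())"
```

```text
the job is handed in; nothing more can be done
None
```

I opened the catch, slid the board against the fence and clamped it under the rubber foot, then handed the job in at about 30 s. In the last check it lay parallel to the fence with the jar and tin unmoved, though the cameras can't resolve a gap under about 5 mm, so flush contact rests on the firm, twist-free push.

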